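# Take the big weight off the keyhole rack and set it on the balance

### The job

Two steel weights hang in the keyhole slots of the white metal rack. Slide the bigger one along its slot to the wide round end, lift it up out of the rack and stand it gently upright on the middle of the balance's round pan, then let go of it. Leave the smaller weight hanging where it is.

Things in the scene. Friction and masses are not known exactly. Their poses are not given: they have to be found in the camera images.
- big_weight: Bigger hung steel weight, about 0.75 kg, round about z, 100 mm tall: body 46 dia x 36 high, neck 12 dia x 24, collar 46 dia x 6, grip knob 32 dia x 34 on top. Origin: centre of its flat underside, z up. It hangs by the collar on the rack's plate, neck in the slot, body below it (underside 25 mm above the table). In the narrow slot it can rise only 18 mm; at the wide end it lifts right out.
- rack: Fixed white metal plate 160 (x) x 290 (y) x 6 mm, top 85 mm above the table, on side sheets. Origin on the table, x along the slots, z up. 3 keyhole slots, centre lines y = -90, 0, +90: wide round end 70 dia centred at x = -40 (robot's side), then a slot 24 wide to x = +52. Weights hang at x = +20 to +40, in any slot; the third is empty, paper strip over it. Only the weights stand above it.
- pan (a point): Centre of the top face of the balance's round steel pan: 150 mm diameter, level, fixed, 70 mm above the table, the highest part of the balance. The balance is a white box 190 mm wide and 265 mm long with a low display panel on the robot's side. z up.
- small_weight: Smaller hung steel weight, round about z, 74 mm tall: body 30 mm dia x 24 high, neck 12 dia x 24, collar 30 dia x 6, knob 14 dia x 20 on top. Origin: centre of its underside, z up. It hangs in another slot and stays there.

How it is judged:
On the way, in this order (a step that is already met when the one before it is completed fails the run):
1. the big weight is at the wide end of its slot, still down in the rack (x of big_weight in the frame of rack between -0.06 and -0.02 m and z of big_weight in the frame of rack below 0.08 m), for 0.1 s.
2. the big weight has been lifted up clear of the rack's plate (z of big_weight in the frame of rack above 0.088 m), for 0.1 s.
At the end, for the whole second after the job is handed in: The big weight stands upright (within 0.1 rad) and at rest with its underside on the pan (within 5 mm of the pan's top), its axis within 45 mm of the pan's centre; the small weight is within 30 mm of where it hung (horizontal distance between big_weight and pan below 0.045 m and z of big_weight in the frame of pan between -0.005 and 0.005 m and angle between big_weight's own z axis and vertical below 0.1 rad and linear speed of big_weight below 0.02 m/s and distance of small_weight from where it was at the start of the episode below 0.03 m); the robot touches nothing.
It fails at once if the small weight is shifted more than 30 mm (distance of small_weight from where it was at the start of the episode above 0.03 m).
It fails at once if the big weight is let go more than 15 mm above the pan (z of big_weight in the frame of pan above 0.015 m and horizontal distance between big_weight and pan below 0.1 m and contact force between big_weight and the fingers below 0.01 N).
It also fails if it takes over 42 s, if anything falls off the work surface, if the arm or the gripper's body presses on something with over 40 N, if the wrist force passes 120 N, or if a joint passes its speed limit or range.

### The arm

A 7-joint arm with a two-finger parallel gripper is mounted at the origin on the work surface. World frame = base frame: x ahead of the robot, y to its left, z up, the work surface at z = 0. Lengths are in m, angles in rad, forces in N, time in s.
With the tool pointing down it reaches from about 0.35 to 0.9 m from the base axis. Payload 7.2 kg.
Tool frame: the origin (TCP) lies at the very end of the fingers, on their centre line; the grasp point (between the pads) lies 19 mm behind it; z points along the fingers, x is the direction in which the jaws open and shut, and the axes are right-handed (so a half turn about z gives the same grasp; the last joint's range is limited). The gripper opens to 88 mm and grips with 3 to 60 N. Pads are 20 mm wide; open, the fingers measure 115 mm over their backs; the gripper's body (75 mm by 178 mm) begins 61 mm behind the grasp point.
Start: joints at [1.115, 0.411, -0.013, 1.596, 0.006, 1.134, -0.082], TCP at [0.236, -0.579, 0.223] pointing down, gripper open.
Joint ranges: [-2.95, 2.95], [-0.29, 1.99], [-1.47, 1.44], [0.14, 2.54], [-1.03, 4.17], [0.13, 1.85], [-2.86, 2.86]. Speed limits (rad/s): [2.39, 2.39, 3.01, 3.01, 3.14, 3.14, 3.14].

### API

Orientations are given as a unit quaternion [w, x, y, z].
In Python, from station import env gives the robot as it stands.
- The arm moves only by the shell command python3 -m crank 'ROWS' [FORCE]. ROWS is a JSON object of lists of equal length, an entry for each row: "angular": the turn, a rotation vector about the world's x, y, z in rad, a list of three; "linear": the shift along the world's x, y, z in cm, a list of three; "grip": the opening, from 0 (shut) to 1 (fully open). A call has 1 to 20 rows; each row shifts and turns the commanded pose from where the row before left it; what a row does not reach is not made up. A row lasts 1/8 s, in which the tool goes at most 62.5 mm and 10.7 degrees, less where a joint would pass 70% of its speed; a pose out of reach is approached as far as the arm can. A call with a gripper value outside its range is refused whole. The fingers move at their own pace and stop on an object; FORCE is the grip in N (left out, the last holds). Time passes only in rows, so rows that do not move let the fingers close. It gives the time, the measured TCP pose, the force and the opening at its end, in the units of the state.
- env.state(): the state, without advancing time (a new reading comes with each control period).
- env.snapshot(name): name is "scene" or "top" or "wrist"; returns the picture (480x640x3 uint8, blue, green, red); there is no depth.
- env.camera_info(name): a dict with "fx", "fy", "cx", "cy" (pixels), "xyz" and "orientation" of the camera in the world; the wrist camera has in their place "mount" (4x4, takes a point from camera to tool coordinates, whose origin is the TCP and whose axes are the tool frame's). Camera axes: x right, y down, z forward; pixel columns grow to the right and rows downward; lengths in m; the calibration is good to about 2 mm. The wrist camera is an equidistant fisheye: a pixel r from the principal point sees the ray r / f radians off the axis. A picture is of the moment at which its call begins: read the wrist's pose just before it. camera_info takes no time and is no camera call.
- env.job_done(): hands the job in, once; it reports no verdict.
The state is a dict: "t": time; "joints": joint angles; "qd": joint speeds; "tau": joint torques, N m; "tcp_pos": TCP position; "orientation": TCP orientation; "ft_force": force on the tool from outside, world axes, zero at the start; "torque": the same for the moment, N m; "finger_gap": finger opening in m.
Only numpy, scipy, OpenCV 4.12 (cv2) and the standard library are available. Lean on these libraries where they do the work, as an engineer would, in place of code of your own. Each camera call takes 0.05 s, during which the arm holds its last target. There are 200 camera calls.

## Working session

There is one attempt and no reset: what is moved stays moved. The work goes in short steps, Python scripts to look and compute and a shell command to move; the robot and the scene stay as the last step left them, time stands still between calls to the robot, and variables do not carry over. Pictures are saved under pics/ and viewed, about 8 in all and at most 12, crops included, and the job is handed in when it is done.

```bash
mkdir -p pics; python3 - <<'E'
from station import env
import cv2
for n in ("top","scene"):
    im=env.snapshot(n); cv2.imwrite(f"pics/{n}1.png",im); print(n,env.camera_info(n))
s=env.state(); print(s)
E
```

```text
top {'fx': 613.8168377818457, 'fy': 613.8168377818457, 'cx': 308.61374282690775, 'cy': 244.8209604366965, 'xyz': array([ 0.43762383, -0.02921516,  1.06714184]), 'orientation': array([-0.06385265,  0.70894873, -0.70095065,  0.04452771])}
scene {'fx': 475.69970603984547, 'fy': 475.69970603984547, 'cx': 323.23869249719803, 'cy': 241.4474497451145, 'xyz': array([ 0.94754949, -0.29763987,  0.63184645]), 'orientation': array([-0.31661971,  0.83233676,  0.42847211, -0.15290234])}
{'t': 0.1, 'joints': array([ 1.11479873,  0.41179582, -0.0127432 ,  1.59690316,  0.00562408,
        1.13428274, -0.08220177]), 'qd': array([ 0.00109438, -0.00285926,  0.00081141, -0.0020726 ,  0.00013948,
        0.00076279,  0.00174103]), 'tau': array([ 3.88150787e-03, -5.89099181e+01,  6.44229893e-01, -2.91712832e+01,
       -5.37292357e-02,  1.44288779e-02,  3.14392275e-05]), 'tcp_pos': array([ 0.23616191, -0.57821063,  0.22193143]), 'orientation': array([-3.32889558e-04,  8.30122354e-01, -5.57580863e-01, -5.89047546e-04]), 'ft_force': array([ 0.80230364,  0.33194043, -0.49764984]), 'torque': array([-0.00597609, -0.01978423,  0.02651318]), 'finger_gap': 0.08740775315810434}
```

View pics/top1.png

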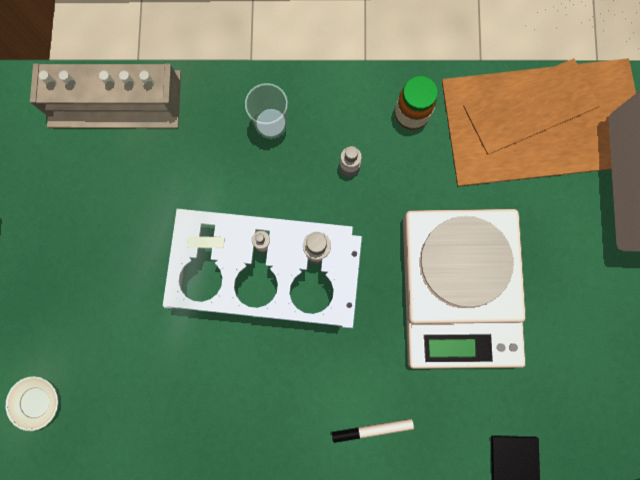

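View pics/scene1.png

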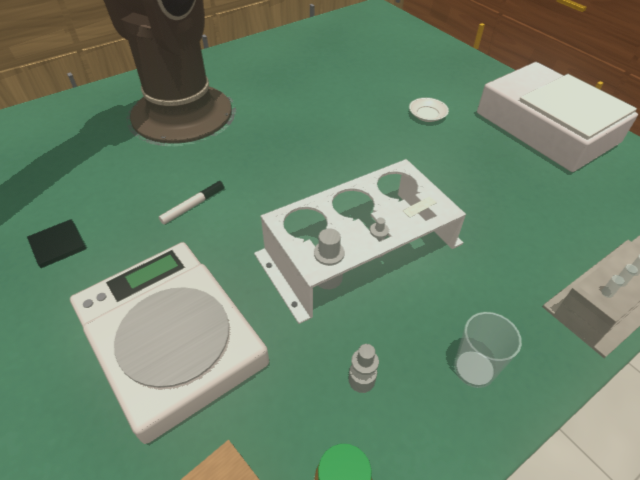

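The top view shows the rack with the big weight in the right slot (knob about (318,242)), the small one in the middle slot (261,238), paper on the left slot, and the pan at about (467,261). I'll enlarge for accurate pixels.

```bash
python3 - <<'E'
import cv2
im=cv2.imread("pics/top1.png")
cv2.imwrite("pics/crop1.png",cv2.resize(im[200:335,160:360],None,fx=4,fy=4,interpolation=cv2.INTER_CUBIC))
E
cat > h.py <<'E'
import numpy as np, cv2
from scipy.spatial.transform import Rotation as R
from station import env
def ray(n,u,v):
    c=env.camera_info(n); q=c['orientation']
    r=R.from_quat([*q[1:],q[0]]).apply([(u-c['cx'])/c['fx'],(v-c['cy'])/c['fy'],1]); return c['xyz'],r
def at(n,u,v,z):
    o,d=ray(n,u,v); return o+d*(z-o[2])/d[2]
E
```

```text
(no output)
```

View pics/crop1.png

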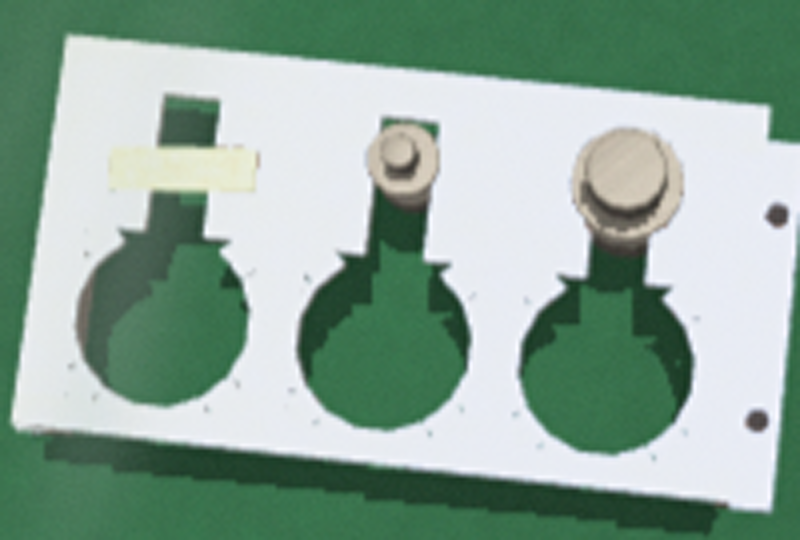

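The crop shows the plate's corners at about (67,36), (770,104), (12,430), (727,503). The round ends are centred at (163,320), (384,345) and (606,365). The big knob's top is at (627,171) with its collar at (627,183), and the small knob is at (402,152).

```bash
python3 - <<'E'
from h import *
c=lambda u,v,z: at("top",160+u/4-.4,200+v/4-.4,z)
P=[c(*p,.085) for p in((67,36),(770,104),(12,430),(727,503))]
C=[c(*p,.085) for p in((163,320),(384,345),(606,365))]
print(np.round(P,4));print(np.round(C,4))
print("sizes",[np.linalg.norm(P[a]-P[b]).round(4) for a,b in((0,1),(2,3),(0,2),(1,3))],np.linalg.norm(C[0]-C[2]))
d=C[0]-C[2]; th=np.arctan2(d[1],d[0]); print("slot dir yaw",np.degrees(th)-90)
x=np.array([np.sin(th),-np.cos(th)]); o=C[1][:2]+.04*x
print("rack origin",o, "center of corners",np.mean(P,0))
for n,p in(("knob",c(627,171,.125)),("collar",c(627,183,.091)),("sknob",c(402,152,.111)),("scollar",c(404,158,.091))):
    q=p[:2]-o; print(n,p.round(4),"rack xy",(q@x).round(4),(q@[-x[1],x[0]]).round(4))
for u in ((467,261,.07),(467,215.5,.07),(467,306.5,.07),(420.5,261,.07),(513.5,261,.07)): print("pan",at("top",*u).round(4))
for u in((327,237,.125),(172,335,.07)): print("scene",at("scene",*u).round(4))
s=env.state();q=s['orientation'];print(R.from_quat([*q[1:],q[0]]).as_matrix().round(3))
E
```

```text
[[ 0.6476  0.2171  0.085 ]
 [ 0.6216 -0.0715  0.085 ]
 [ 0.4861  0.2318  0.085 ]
 [ 0.4607 -0.0549  0.085 ]]
[[ 0.531   0.1727  0.085 ]
 [ 0.5219  0.083   0.085 ]
 [ 0.5149 -0.0062  0.085 ]]
sizes [np.float64(0.2897), np.float64(0.2878), np.float64(0.1622), np.float64(0.1618)] 0.17964399241057824
slot dir yaw -5.1525981410103014
rack origin [0.56173105 0.07945719] center of corners [0.55401431 0.08060508 0.085     ]
knob [ 0.5872 -0.0144  0.125 ] rack xy 0.0338 -0.0912
collar [ 0.5877 -0.0139  0.091 ] rack xy 0.0343 -0.0906
sknob [0.5962 0.075  0.111 ] rack xy 0.0348 -0.0014
scollar [0.5971 0.0763 0.091 ] rack xy 0.0355 0.0
pan [ 0.5675 -0.2589  0.07  ]
pan [ 0.6429 -0.2609  0.07  ]
pan [ 0.4937 -0.257   0.07  ]
pan [ 0.5667 -0.1836  0.07  ]
pan [ 0.5682 -0.3339  0.07  ]
scene [ 0.5897 -0.0216  0.125 ]
scene [ 0.5734 -0.2638  0.07  ]
[[ 0.378 -0.926 -0.001]
 [-0.926 -0.378  0.001]
 [-0.001  0.    -1.   ]]
```

The slot spacing (179.6 mm against 180) and the plate and pan sizes agree with the given values. The big weight is at about (0.587, -0.0145), the wide end at (0.515, -0.006) and the pan at (0.5675, -0.259). I'll move above the weight with the jaws across the slot, then check with the wrist camera.

```bash
python3 -m crank '{"linear":[[1.0,1.6,0],[2.2,3.55,-0.3],[2.2,3.55,-0.3],[2.2,3.55,-0.3],[2.2,3.55,-0.3],[2.2,3.55,-0.3],[2.2,3.55,-0.3],[2.2,3.55,-0.3],[2.2,3.55,-0.3],[2.2,3.55,-0.3],[2.2,3.55,-0.3],[2.2,3.55,-0.3],[2.2,3.55,-0.3],[2.2,3.55,-0.3],[2.2,3.55,-0.3],[2.2,3.55,-0.3],[1.1,1.55,-0.3],[0,0,0],[0,0,0]],"angular":[[0,0,0],[0,0,-0.031],[0,0,-0.031],[0,0,-0.031],[0,0,-0.031],[0,0,-0.031],[0,0,-0.031],[0,0,-0.031],[0,0,-0.031],[0,0,-0.031],[0,0,-0.031],[0,0,-0.031],[0,0,-0.031],[0,0,-0.031],[0,0,-0.031],[0,0,-0.031],[0,0,0],[0,0,0],[0,0,0]],"grip":[1,1,1,1,1,1,1,1,1,1,1,1,1,1,1,1,1,1,1]}' 40
python3 - <<'E'
from h import *
s=env.state(); im=env.snapshot("wrist"); c=env.camera_info("wrist"); cv2.imwrite("pics/w1.png",im)
print(s['t'],s['tcp_pos'],s['ft_force'],s['joints'].round(2)); q=s['orientation']; Rt=R.from_quat([*q[1:],q[0]]); print(Rt.as_matrix().round(3))
print({k:v for k,v in c.items()})
def proj(p):
    pc=np.linalg.inv(c['mount'])@np.r_[Rt.inv().apply(np.array(p)-s['tcp_pos']),1]
    th=np.arctan2(np.hypot(pc[0],pc[1]),pc[2]); a=np.arctan2(pc[1],pc[0]); f=c.get('f',c.get('fx'))
    return c['cx']+f*th*np.cos(a),c['cy']+f*th*np.sin(a)
print("expect knob top",proj([.5872,-.0144,.125]),"edges",[np.round(proj([.5872+16e-3*np.cos(a),-.0144+16e-3*np.sin(a),.125]),0) for a in (0,1.57,3.14,4.71)],"hole",proj([.5149,-.0062,.085]),"pan",proj([.5675,-.259,.07]))
E
```

```text
t: 2.48
tcp_pos: [0.5866, -0.0164, 0.1746]
orientation: [-0.001, -0.679, 0.734, -0.0]
ft_force: [-0.1, 0.1, -1.1]
finger_gap: 0.0876
2.475 [ 0.58655921 -0.0163554   0.17461581] [-0.09379045  0.1345113  -1.10040021] [ 0.12  0.41 -0.23  1.73  0.11  1.02 -1.8 ]
[[-0.078 -0.997 -0.001]
 [-0.997  0.078 -0.001]
 [ 0.001  0.001 -1.   ]]
{'fx': 371.64829954431775, 'fy': 371.64829954431775, 'cx': 313.73093021209087, 'cy': 244.66695811324, 'mount': array([[ 9.99998899e-01, -7.77060465e-04, -1.26442579e-03,
         1.63737427e-03],
       [ 1.11091401e-03,  9.56860216e-01,  2.90546543e-01,
        -7.88257979e-02],
       [ 9.84106502e-04, -2.90547627e-01,  9.56860025e-01,
        -1.62010950e-01],
       [ 0.00000000e+00,  0.00000000e+00,  0.00000000e+00,
         1.00000000e+00]])}
expect knob top (np.float64(308.1316315749999), np.float64(266.8275025243168)) edges [array([306., 242.]), array([282., 269.]), array([310., 291.]), array([334., 265.])] hole (np.float64(306.2778953927554), np.float64(335.9515206375178)) pan (np.float64(579.9469112035098), np.float64(242.02825049792858))
```

View pics/w1.png

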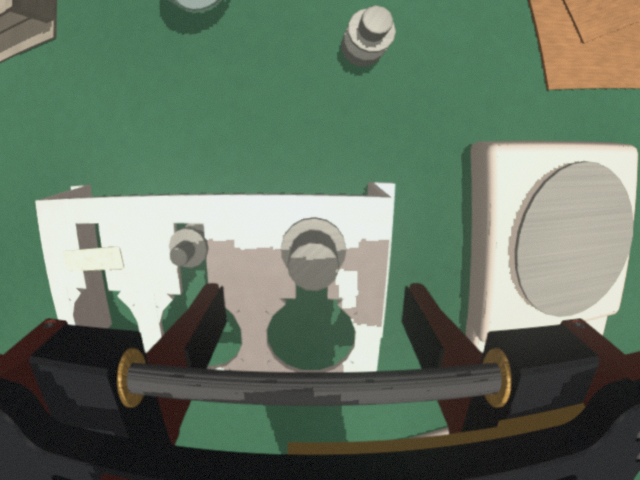

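The wrist view shows the knob top at about (313,267) between the open fingers, against a predicted (308,267). So the real y is about 3 mm further right, near -0.017, and the round end at (311,336) shifts the same way. The tool is already centred, so I'll go down and grip.

```bash
python3 -m crank '{"linear":[[0,-0.1,-1],[0.1,0,-1.5],[0,0,-1.5],[0,0,-1.5],[0,0,-1.2],[0,0,-0.9],[0,0,0],[0,0,0],[0,0,0],[0,0,0],[0,0,0],[0,0,0],[0,0,0]],"angular":[[0,0,0],[0,0,0],[0,0,0],[0,0,0],[0,0,0],[0,0,0],[0,0,0],[0,0,0],[0,0,0],[0,0,0],[0,0,0],[0,0,0],[0,0,0]],"grip":[1,1,1,1,1,1,1,0.2,0.2,0.2,0.2,0.2,0.2]}' 40
```

```text
t: 4.15
tcp_pos: [0.5883, -0.0159, 0.0987]
orientation: [-0.0, -0.679, 0.734, -0.0]
ft_force: [-0.6, -1.2, -2.2]
finger_gap: 0.0316
```

```bash
python3 -m crank '{"linear":[[0,0,0],[0,0,0.4],[0,0,0.4],[0,0,0],[-0.4,0.04,0],[-0.8,0.07,0],[-0.9,0.08,0],[-0.9,0.08,0],[-0.9,0.08,0],[-0.9,0.08,0],[-0.9,0.08,0],[-0.9,0.08,0],[-0.7,0.06,0],[0,0,0],[0,0,0],[0,0,0],[0,0,0]],"angular":[[0,0,0],[0,0,0],[0,0,0],[0,0,0],[0,0,0],[0,0,0],[0,0,0],[0,0,0],[0,0,0],[0,0,0],[0,0,0],[0,0,0],[0,0,0],[0,0,0],[0,0,0],[0,0,0],[0,0,0]],"grip":[0,0,0,0,0,0,0,0,0,0,0,0,0,0,0,0,0]}' 45
python3 - <<'E'
from h import *
im=env.snapshot("wrist"); cv2.imwrite("pics/w2.png",im[180:420,200:460].repeat(2,0).repeat(2,1))
im=env.snapshot("scene"); cv2.imwrite("pics/s2.png",im[130:310,230:480].repeat(3,0).repeat(3,1))
E
```

```text
t: 6.28
tcp_pos: [0.5155, -0.0091, 0.1066]
orientation: [0.0, -0.679, 0.734, 0.0]
ft_force: [1.3, -0.0, -6.5]
finger_gap: 0.0309
```

View pics/w2.png

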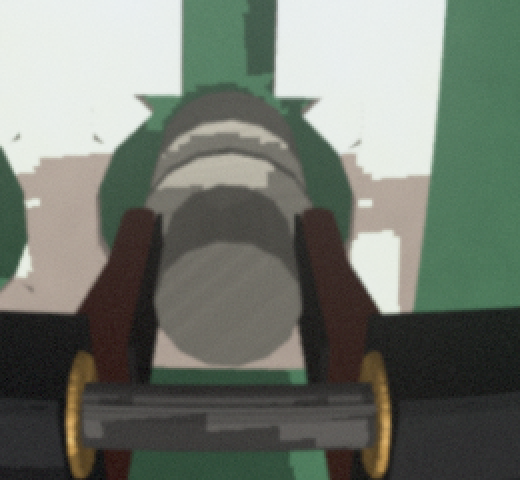

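View pics/s2.png

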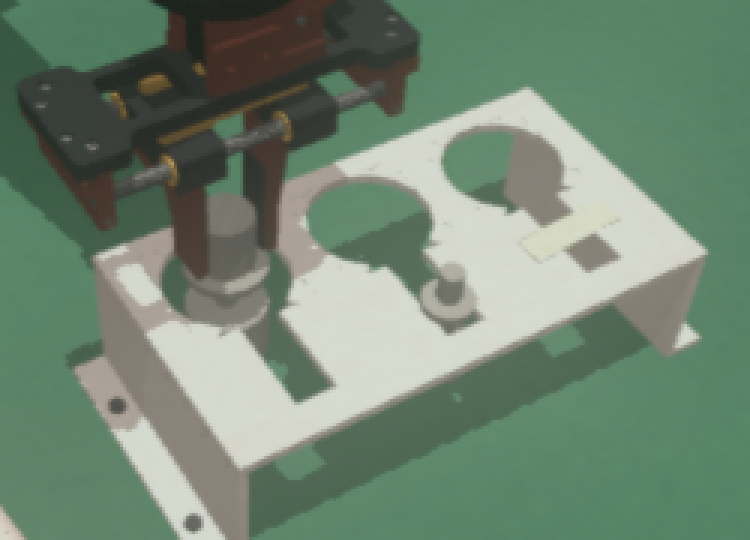

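The weight hangs upright at the middle of the round end, with the knob at column 227 of the crop and the hole centred at 226. The small weight is untouched, and the force drop of about 6 N fits the load. Next is the straight lift.

```bash
python3 -m crank '{"linear":[[0,0,0.4],[0,0,0.8],[0,0,1],[0,0,1],[0,0,1],[0,0,1],[0,0,1],[0,0,1],[0,0,1],[0,0,0.5],[0,0,0],[0,0,0]],"angular":[[0,0,0],[0,0,0],[0,0,0],[0,0,0],[0,0,0],[0,0,0],[0,0,0],[0,0,0],[0,0,0],[0,0,0],[0,0,0],[0,0,0]],"grip":[0,0,0,0,0,0,0,0,0,0,0,0]}' 45
```

```text
t: 7.88
tcp_pos: [0.5151, -0.0091, 0.1933]
orientation: [-0.0, -0.679, 0.734, 0.0]
ft_force: [-0.1, 0.3, -6.1]
finger_gap: 0.0311
```

```bash
python3 -m crank '{"linear":[[0.2,-0.7,0],[0.4,-1.6,0],[0.45,-2.2,0],[0.45,-2.2,0],[0.45,-2.2,0],[0.45,-2.2,0],[0.45,-2.2,0],[0.45,-2.2,0],[0.45,-2.2,0],[0.45,-2.2,0],[0.45,-2.2,0],[0.4,-1.6,0],[0.3,-1.0,0],[0.2,-0.5,0],[0.15,-0.3,0],[0,0,0],[0,0,0]],"angular":[[0,0,0],[0,0,0],[0,0,0],[0,0,0],[0,0,0],[0,0,0],[0,0,0],[0,0,0],[0,0,0],[0,0,0],[0,0,0],[0,0,0],[0,0,0],[0,0,0],[0,0,0],[0,0,0],[0,0,0]],"grip":[0,0,0,0,0,0,0,0,0,0,0,0,0,0,0,0,0]}' 45
python3 - <<'E'
from h import *
im=env.snapshot("scene"); cv2.imwrite("pics/s3.png",im[130:430,50:400].repeat(2,0).repeat(2,1))
E
```

```text
t: 10.0
tcp_pos: [0.5724, -0.2635, 0.1937]
orientation: [0.0, -0.68, 0.734, 0.0]
ft_force: [-0.2, -0.4, -6.4]
finger_gap: 0.0313
```

View pics/s3.png

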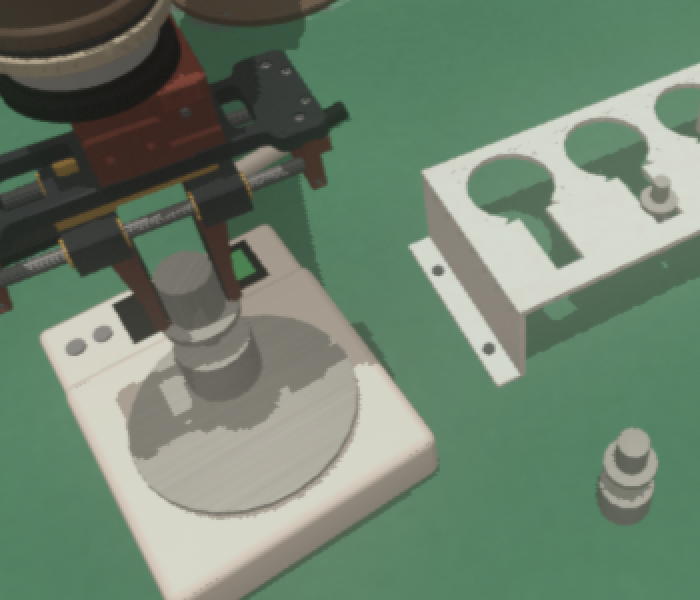

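```bash
python3 - <<'E'
from h import *
c=env.camera_info("scene");q=c['orientation'];r=R.from_quat([*q[1:],q[0]])
for z in (.1196,.1796,.1856,.2196):
    p=r.inv().apply(np.array([.5724,-.2635,z])-c['xyz']); print(z,((c['fx']*p[0]/p[2]+c['cx']-50)*2).round(),((c['fy']*p[1]/p[2]+c['cy']-130)*2).round())
print(env.state()['torque'])
im=env.snapshot("wrist"); cv2.imwrite("pics/w3.png",im[120:420,150:460].repeat(2,0).repeat(2,1))
E
```

```text
0.1196 226.0 368.0
0.1796 202.0 312.0
0.1856 199.0 306.0
0.2196 183.0 269.0
[ 0.03994517 -0.01669133 -0.00848678]
```

View pics/w3.png

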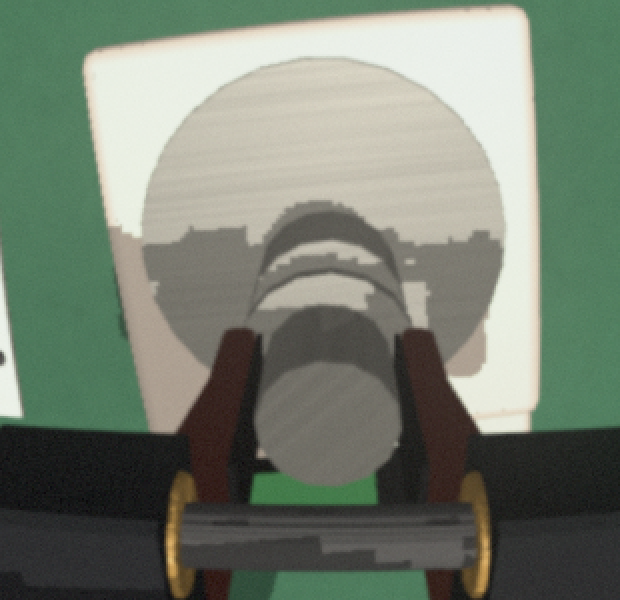

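The scene pixels match a vertical axis: the knob top is seen at (184,265) and predicted at (183,269). In the wrist view the weight is centred over the pan, column 328 against 324. By calculation contact comes at TCP z of about 0.1437.

```bash
python3 -m crank '{"linear":[[-0.15,0.1,-0.5],[-0.1,0.1,-0.8],[0,0,-0.9],[0,0,-0.9],[0,0,-0.7],[0,0,-0.4],[0,0,-0.3],[0,0,-0.2],[0,0,0],[0,0,0]],"angular":[[0,0,0],[0,0,0],[0,0,0],[0,0,0],[0,0,0],[0,0,0],[0,0,0],[0,0,0],[0,0,0],[0,0,0]],"grip":[0,0,0,0,0,0,0,0,0,0]}' 45; python3 -m crank '{"linear":[[0,0,-0.1],[0,0,-0.1],[0,0,0],[0,0,0]],"angular":[[0,0,0],[0,0,0],[0,0,0],[0,0,0]],"grip":[0,0,0,0]}' 45
```

```text
t: 11.35
tcp_pos: [0.57, -0.2621, 0.1469]
orientation: [0.0, -0.679, 0.734, -0.0]
ft_force: [0.5, 0.3, -6.8]
finger_gap: 0.0312
t: 11.85
tcp_pos: [0.5699, -0.2621, 0.1447]
orientation: [0.0, -0.679, 0.734, -0.0]
ft_force: [0.5, -0.5, -7.1]
finger_gap: 0.0313
```

```bash
python3 -m crank '{"linear":[[0,0,-0.1],[0,0,0],[0,0,0]],"angular":[[0,0,0],[0,0,0],[0,0,0]],"grip":[0,0,0]}' 45;  python3 -m crank '{"linear":[[0,0,-0.1],[0,0,0],[0,0,0]],"angular":[[0,0,0],[0,0,0],[0,0,0]],"grip":[0,0,0]}' 45
```

```text
t: 12.22
tcp_pos: [0.5699, -0.2621, 0.1437]
orientation: [0.0, -0.679, 0.734, -0.0]
ft_force: [1.1, 0.1, -5.9]
finger_gap: 0.0312
t: 12.6
tcp_pos: [0.5702, -0.2622, 0.1437]
orientation: [0.0, -0.679, 0.734, -0.001]
ft_force: [-3.4, 1.4, 5.4]
finger_gap: 0.0311
```

The force went from -6 to +5 N at the predicted height, so the weight is standing on the pan. I'll release it and go up.

```bash
python3 -m crank '{"linear":[[0,0,0],[0,0,0],[0,0,0],[0,0,0],[0,0,0],[0,0,0],[0,0,0],[0,0,0.5],[0,0,1],[0,0,2],[0,0,2.5],[0,0,2.5],[0,0,2.5],[0,0,1],[0,0,0],[0,0,0],[0,0,0]],"angular":[[0,0,0],[0,0,0],[0,0,0],[0,0,0],[0,0,0],[0,0,0],[0,0,0],[0,0,0],[0,0,0],[0,0,0],[0,0,0],[0,0,0],[0,0,0],[0,0,0],[0,0,0],[0,0,0],[0,0,0]],"grip":[0.45,0.55,0.7,0.8,0.9,0.9,0.9,0.9,0.9,0.9,0.9,0.9,0.9,0.9,0.9,0.9,0.9]}' 10
python3 - <<'E'
from h import *
im=env.snapshot("scene"); cv2.imwrite("pics/s4.png",im[130:430,50:400].repeat(2,0).repeat(2,1))
c=env.camera_info("scene");q=c['orientation'];r=R.from_quat([*q[1:],q[0]])
for z in (.07,.17):
    p=r.inv().apply(np.array([.57,-.262,z])-c['xyz']); print(z,((c['fx']*p[0]/p[2]+c['cx']-50)*2).round(),((c['fy']*p[1]/p[2]+c['cy']-130)*2).round())
E
```

```text
t: 14.72
tcp_pos: [0.5694, -0.2619, 0.2616]
orientation: [-0.0, -0.679, 0.734, 0.001]
ft_force: [0.1, 1.1, -0.2]
finger_gap: 0.0792
0.07 244.0 405.0
0.17 207.0 318.0
```

View pics/s4.png

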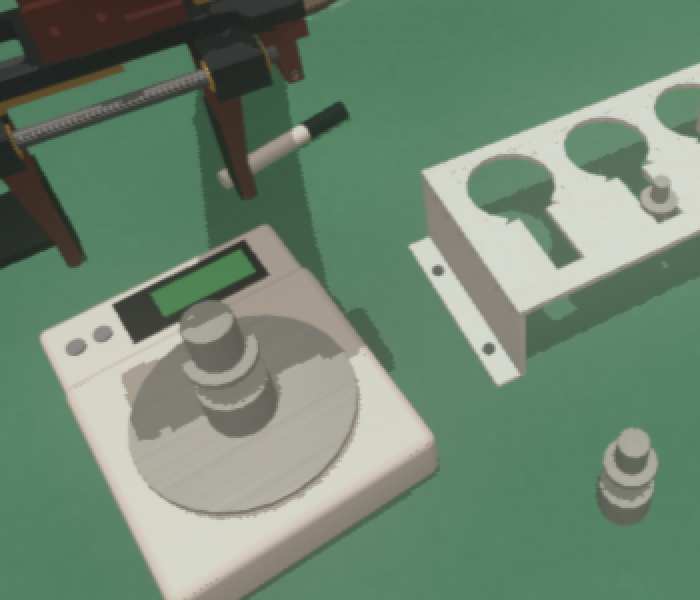

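The weight stands upright in the middle of the pan, with its knob top at (208,319) against a predicted (207,318). The gripper is clear, and the small weight still hangs in its slot.

```bash
python3 -c "
from station import env
env.job_done()"
```

```text
the job is handed in; nothing more can be done
```

The big weight now stands upright near the middle of the balance pan, and I handed the job in at about 14.8 s of the 42 s allowed; no verdict was reported.

I gripped it by the knob, raised it 8 mm and slid it about 73 mm along its slot to the wide round end. From there I lifted it straight out and carried it to the pan. I lowered it until the force showed contact, at the calculated height, then let go and backed off.

**Last checks:**
- **Big weight:** in the final scene picture its knob top is within about 1 pixel of where an upright weight at (0.570, -0.262) should show. That is about 4 mm from my measured pan centre.
- **Gripper:** it is raised clear, with a force reading near zero.
- **Small weight:** it still hangs in its slot and looks unmoved.

**Disagreements:**
- **Camera positions:** the cameras differed by up to 7 mm in y. The scene camera value came from a rough pixel reading.
- **Rack plate:** the plate appeared about 8 mm off centre relative to its slots. I used the round ends as the reference, and the stop at the wide end was within the allowed range either way.

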